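# Lay the white part holder down on the loading plate

### The job

Three part holders stand on end in front of the low loading plate, each with its foot against the plate's near edge. Without picking it up, push the top of the white one so that it tips over that edge and lies on its side, flat and square on the plate, with its two pockets facing up and its foot end still at the plate's near edge or overhanging it a little. Leave the black and the blue holder standing where they are.

Things in the scene. Friction and masses are not known exactly. Their poses are not given: they have to be found in the camera images.
- white_holder_mid (a point): white plastic block, 60 x 60 x 150 mm tall, 0.5-0.8 kg, loose, standing on end on the table; point: its centre. z to its top end; x towards the plate, 1-3 mm from its near edge, square within 3 degrees. Its -x face (robot side) has two long pockets, but is plain over the top 25 mm. 2-3 N at the top tips it; past about 22 degrees it falls onto the plate by itself
- plate_edge (a point): the middle of the top of the near edge of the loading plate, a fixed aluminium plate with a black rubber face, 230 mm from near to far edge, 420 mm wide, 12 mm high, lying on the table. x points from the near edge across the plate to its far edge (the way to push), y along the near edge to the left, z up. As a holder falls over this edge its foot slides back 10 to 35 mm
- black_holder_mid (a point): the black part holder, a bystander: same shape, size, stance and frame as the white one, also against the plate's near edge, in another place along it (the three stand in any order, about 120 mm apart, gaps of 40 mm or more between them)
- blue_holder_mid (a point): the blue part holder, a bystander: same shape, size, stance and frame as the white one, also against the plate's near edge, in another place along it (the three stand in any order, about 120 mm apart, gaps of 40 mm or more between them)
There are look-alikes about, which are no part of the job. Of the things that look like the part that bears white_holder_mid, the middle-sized one is meant.

How it is judged:
By the outcome, as a careful person would: the job done as asked, in the order asked, and still so for the second after the job is handed in, with the robot touching nothing.
It also fails if it takes over 27 s, if anything falls off the work surface, if the arm or the gripper's body presses on something with over 40 N, if the wrist force passes 120 N, or if a joint passes its speed limit or range.

### The arm

A 6-joint arm with a two-finger parallel gripper is mounted at the origin on the work surface. World frame = base frame: x ahead of the robot, y to its left, z up, the work surface at z = 0. Lengths are in m, angles in rad, forces in N, time in s.
With the tool pointing down it reaches from about 0.325 to 0.875 m from the base axis. Payload 4.4 kg.
Tool frame: the origin (TCP) lies midway between the tips of the shut fingers; the grasp point (between the pads) lies 19 mm behind it (ctrl.hold_point_z is the distance from the TCP to the grasp point, in m); z points along the fingers, y is the line along which they close (so a half turn about z gives the same grasp; the last joint's range is limited). The gripper opens to 85 mm and grips with 20 to 120 N. Pads are 22 mm wide; open, the fingers measure 114 mm over their backs; the gripper's body (76 mm by 85 mm) begins 54 mm behind the grasp point. The pads swing forward as they close: fully open they stand 13 mm farther back than shut.
Start: joints at [-0.15, 0.207, 1.542, -0, 1.393, -0.15], TCP at [0.575, -0, 0.231] pointing down, gripper open.
Joint ranges: [-2.73, 2.73], [-0.86, 2.22], [0.23, 2.46], [-1.11, 4.25], [0.08, 2.63], [-2.82, 2.82]. Speed limits (rad/s): [2.79, 2.79, 3.14, 3.14, 3.14, 3.14].

### API

Orientations are given as a unit quaternion [x, y, z, w].
In Python, from rig import ctrl gives the robot as it stands.
- The arm moves only by the tool apply_moves, never from a script. Its argument "targets" is a list of rows, each a list of 3 entries, a list of its own where there are three numbers: the shift along the tool's x, y, z in mm, then the turn, a rotation vector about the tool's x, y, z in rad, then the opening, from 0 (shut) to 1 (fully open). In form: [[[x, y, z], [ax, ay, az], jaw], ...]. A call has 1 to 5 rows; each row shifts and turns the commanded pose from where the row before left it, along the tool's axes as they then stand; what a row does not reach is not made up. A row lasts 1/10 s, in which the tool goes at most 50 mm and 8.59 degrees, less where a joint would pass 70% of its speed; a pose out of reach is approached as far as the arm can. A call with a gripper value outside its range is refused whole. The fingers move at their own pace and stop on an object; "newtons" is the grip in N (left out, the last holds). Time passes only in rows, so rows that do not move let the fingers close. It gives the time, the measured TCP pose, the force, the opening and the grip force at its end, in the units of the state.
- ctrl.read_state(): the state, without advancing time (a new reading comes with each control period).
- ctrl.camera(name): name is "scene" or "side" or "wrist"; returns the picture (384x512x3 uint8, blue, green, red); there is no depth.
- ctrl.camera_params(name): a dict with "K" (3x3 intrinsics, pixels), "eye" and "attitude" of the camera in the world. Camera axes: x right, y down, z forward; pixel columns grow to the right and rows downward; lengths in m; the calibration is good to about 2 mm. A picture is of the moment at which its call begins: read the wrist's pose just before it. camera_params takes no time and is no camera call; for the wrist camera it gives the pose at the moment of the call.
- ctrl.hand_in(): hands the job in; it is judged then, once.
The state is a dict: "clock": time; "qpos": joint angles; "joint_vel": joint speeds; "joint_torque": joint torques, N m; "ee_pos": TCP position; "ee_rot": TCP orientation; "ft_force": force on the tool from outside, world axes, zero at the start; "ft_torque": the same for the moment, N m; "grip_width": opening from 0.0 (shut) to 1.0 (fully open); "finger_force": force on a finger pad.
Only numpy, scipy, OpenCV 4.12 (cv2) and the standard library are available. Lean on these libraries where they do the work, as an engineer would, in place of code of your own. Each camera call takes 0.05 s, during which the arm holds its last target. There are 200 camera calls.

## Working session

There is one attempt and no reset: what is moved stays moved. The work goes in short steps, Python scripts to look and compute and a tool call to move; the robot and the scene stay as the last step left them, time stands still between calls to the robot, and variables do not carry over. Pictures are saved under pics/ and viewed, at most 10 in all, crops included, and the job is handed in when it is done.

Besides the shell and the picture viewer there is one more tool, called after ">>>" by a JSON object that holds its "api" and its "payload". apply_moves: Moves the arm, as the interface text tells. Its arguments: {"type":"object","properties":{"targets":{"type":"array","items":{"type":"array"}},"newtons":{"type":"number"}},"required":["targets"]}

```bash
mkdir -p pics
python3 - <<'E'
from rig import ctrl
import cv2
for n in("scene","side"):
    cv2.imwrite(f"pics/{n}0.png",ctrl.camera(n)); print(n,ctrl.camera_params(n))
print(ctrl.read_state())
E
```

```text
scene {'K': array([[355.55241679,   0.        , 254.47631327],
       [  0.        , 355.55241679, 192.45150535],
       [  0.        ,   0.        ,   1.        ]]), 'eye': array([1.00845631, 0.03429847, 0.64710452]), 'attitude': array([ 0.66196093,  0.65776952, -0.25756139, -0.25061747])}
side {'K': array([[487.16938642,   0.        , 252.67777667],
       [  0.        , 487.16938642, 195.50156594],
       [  0.        ,   0.        ,   1.        ]]), 'eye': array([ 0.8250618 , -0.47601151,  0.84136999]), 'attitude': array([ 0.89615019,  0.28836462, -0.10389951, -0.32088249])}
{'clock': 0.1, 'qpos': array([-1.50511744e-01,  2.07352803e-01,  1.54282146e+00, -2.64703042e-05,
        1.39348488e+00, -1.50499216e-01]), 'joint_vel': array([-0.00037525, -0.00235062, -0.00144934, -0.00108101,  0.00216015,
        0.0001757 ]), 'joint_torque': array([-6.50861111e-04, -3.84093010e+01, -2.92548752e+01, -2.51638894e-04,
        4.84987657e-03,  7.72491080e-05]), 'ee_pos': array([5.74317189e-01, 7.71587134e-05, 2.30226716e-01]), 'ee_rot': array([ 7.07109173e-01,  7.07103634e-01, -6.23296437e-04, -8.24178204e-04]), 'ft_force': array([-0.00749129,  0.25985583, -0.1191088 ]), 'ft_torque': array([ 0.00596569, -0.03687747,  0.00406945]), 'finger_force': 0.0, 'grip_width': 1.001207569626858}
```

View pics/scene0.png

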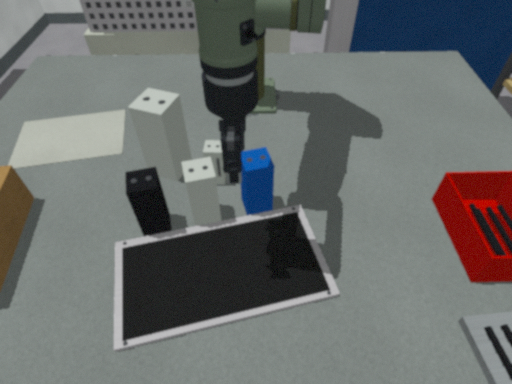

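View pics/side0.png

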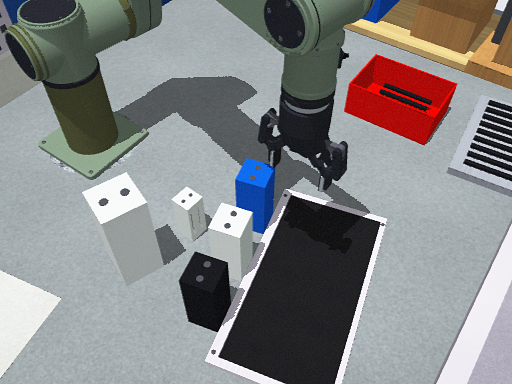

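The scene shows three white blocks: big (scene 155,95; side 115,185), small (213,146; side 187,195) and middle-sized (200,165; side 231,215). The middle one stands at the plate edge between black (145,175) and blue (257,155). I choose that one and check it in a close crop.

```bash
cat > h.py <<'E'
import numpy as np, cv2
from rig import ctrl
from scipy.spatial.transform import Rotation as R
def ray(n,px,z,p=None):
    p=p or ctrl.camera_params(n); px=np.atleast_2d(px).astype(float)
    d=np.c_[px,np.ones(len(px))]@np.linalg.inv(p["K"]).T@R.from_quat(p["attitude"]).as_matrix().T
    return p["eye"]+d*((z-p["eye"][2])/d[:,2])[:,None]
E
python3 - <<'E'
from h import *
a=cv2.imread("pics/scene0.png")[130:250,100:300]; b=cv2.imread("pics/side0.png")[140:340,150:350]
a=cv2.resize(a,None,fx=3.5,fy=3.5,interpolation=2); b=cv2.resize(b,None,fx=3,fy=3,interpolation=2)
cv2.imwrite("pics/ca.png",a);cv2.imwrite("pics/cb.png",b)
print("plate scene",ray("scene",[(123,242),(299,209),(335,294),(120,347)],.012).round(4))
print("plate side",ray("side",[(212,355),(288,192),(385,220)],.012).round(4))
E
```

```text
plate scene [[ 0.5743 -0.2546  0.012 ]
 [ 0.4869  0.1309  0.012 ]
 [ 0.6974  0.1815  0.012 ]
 [ 0.793  -0.2059  0.012 ]]
plate side [[ 0.5783 -0.2552  0.012 ]
 [ 0.4842  0.1309  0.012 ]
 [ 0.6931  0.1858  0.012 ]]
```

View pics/ca.png

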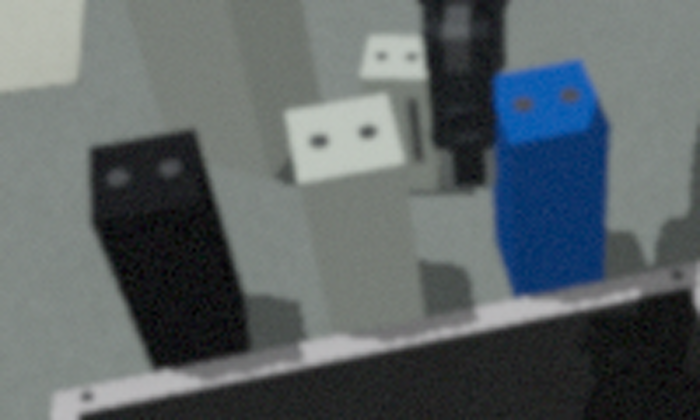

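View pics/cb.png

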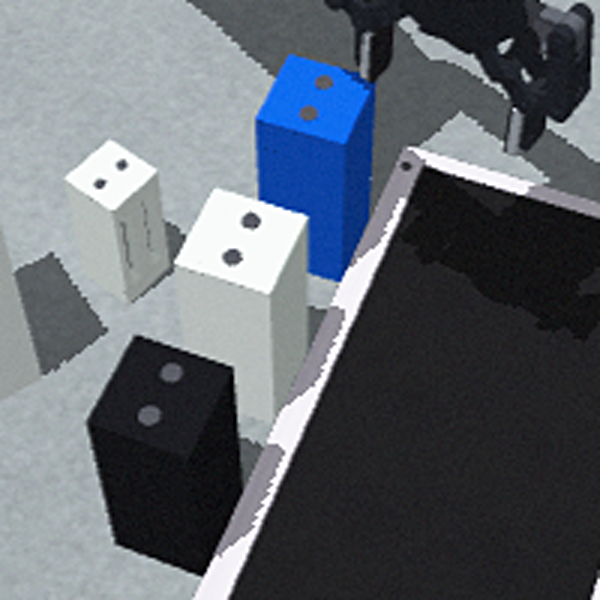

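The crops confirm the choice: the middle-sized white block (side crop top 217,188 / 308,215 / 270,292 / 176,264) stands at the plate edge. The small look-alike is behind it on the robot side.

Run:
```python
from h import *
S=lambda l:np.array(l)/3.5+(100,130)
D=lambda l:np.array(l)/3+(150,140)
def show(n,s,d,z):
    for c,r in(("scene",ray("scene",S(s),z)),("side",ray("side",D(d),z))):
        print(n,c,r.mean(0).round(4),[np.degrees(np.arctan2(*(r[(i+1)%4]-r[i])[1::-1])).round(1) for i in range(4)], [np.linalg.norm(r[(i+1)%4]-r[i]).round(3) for i in range(4)])
show("white",[(287,110),(387,95),(403,162),(300,184)],[(217,188),(308,215),(270,292),(176,264)],.15)
show("black",[(92,147),(195,132),(210,205),(95,223)],[(136,336),(234,367),(190,460),(90,417)],.15)
show("blue",[(495,75),(580,62),(607,122),(505,142)],[(291,55),(374,82),(347,142),(257,118)],.15)
for z in(.08,.1,.11,.12): show("small%.2f"%z,[(370,35),(430,37),(430,77),(360,77)],[(113,140),(158,173),(117,208),(67,178)],z)
for z in(.2,.22,.25,.28): print("big",z,ray("scene",(155,97),z).round(3),ray("side",(115,198),z).round(3))
```

```text
white scene [ 0.4942 -0.083   0.15  ] [np.float64(101.9), np.float64(13.6), np.float64(-73.7), np.float64(-165.7)] [np.float64(0.059), np.float64(0.058), np.float64(0.058), np.float64(0.062)]
white side [ 0.4937 -0.082   0.15  ] [np.float64(15.2), np.float64(-75.7), np.float64(-164.0), np.float64(104.8)] [np.float64(0.059), np.float64(0.06), np.float64(0.058), np.float64(0.06)]
black scene [ 0.5239 -0.1896  0.15  ] [np.float64(101.5), np.float64(18.1), np.float64(-78.2), np.float64(-165.0)] [np.float64(0.058), np.float64(0.061), np.float64(0.061), np.float64(0.061)]
black side [ 0.5218 -0.1908  0.15  ] [np.float64(15.7), np.float64(-74.8), np.float64(-169.3), np.float64(103.6)] [np.float64(0.059), np.float64(0.061), np.float64(0.061), np.float64(0.055)]
blue scene [0.4643 0.0334 0.15  ] [np.float64(102.2), np.float64(15.2), np.float64(-75.0), np.float64(-173.1)] [np.float64(0.053), np.float64(0.055), np.float64(0.061), np.float64(0.058)]
blue side [0.4648 0.0339 0.15  ] [np.float64(11.5), np.float64(-74.1), np.float64(-163.8), np.float64(104.7)] [np.float64(0.059), np.float64(0.054),
[... 1117 characters left out ...]
8)] [np.float64(0.042), np.float64(0.037), np.float64(0.042), np.float64(0.042)]
small0.12 scene [ 0.3886 -0.0633  0.12  ] [np.float64(86.2), np.float64(3.3), np.float64(-90.8), np.float64(176.4)] [np.float64(0.04), np.float64(0.04), np.float64(0.045), np.float64(0.042)]
small0.12 side [ 0.3817 -0.0722  0.12  ] [np.float64(-6.0), np.float64(-94.5), np.float64(-179.9), np.float64(85.8)] [np.float64(0.042), np.float64(0.037), np.float64(0.041), np.float64(0.041)]
big 0.2 [[ 0.312 -0.193  0.2  ]] [[ 0.33  -0.189  0.2  ]]
big 0.22 [[ 0.343 -0.183  0.22 ]] [[ 0.345 -0.198  0.22 ]]
big 0.25 [[ 0.39  -0.168  0.25 ]] [[ 0.369 -0.211  0.25 ]]
big 0.28 [[ 0.436 -0.153  0.28 ]] [[ 0.392 -0.225  0.28 ]]
```

>>> {"api": "apply_moves", "payload": {"targets": [[[0, 0, 0], [0, 0, 0.147], 0.3], [[0, 0, 0], [0, 0, 0.147], 0.3], [[0, 0, 0], [0, 0, 0.147], 0.3], [[0, 0, 0], [0, 0, 0.147], 0.3], [[0, 0, 0], [0, 0, 0.147], 0.3]]}}

```text
clock: 0.6
ee_pos: [0.5745, 0.0001, 0.2306]
ee_rot: [0.915, 0.403, -0.001, -0.0]
ft_force: [0.1, 0.7, -0.6]
grip_width: 0.301
finger_force: 0.0
```

>>> {"api": "apply_moves", "payload": {"targets": [[[0, 0, 0], [0, 0, 0.147], 0.3], [[0, 0, 0], [0, 0, 0.147], 0.3], [[0, 0, 0], [0, 0, 0.147], 0.3], [[0, 0, 0], [0, 0, 0.147], 0.3], [[0, 0, 0], [0, 0, 0], 0.3]]}}

```text
clock: 1.1
ee_pos: [0.5746, 0.0001, 0.2306]
ee_rot: [0.992, 0.124, -0.001, -0.0]
ft_force: [-0.9, -0.1, 0.4]
grip_width: 0.299
finger_force: 0.0
```

Run:
```python
from h import *
s=ctrl.read_state(); M=R.from_quat(s["ee_rot"]).as_matrix(); print(s["clock"],s["ee_pos"],s["grip_width"]); print(M.round(3))
n=np.array([np.cos(np.radians(14)),np.sin(np.radians(14)),0])
w=np.array([.494,-.0825,0])
for off,z in((-.056,.231),(-.051,.138)):
    t=w+off*n+[0,0,z]; print(t.round(4),"tool mm",((t-s["ee_pos"])@M*1e3).round(1))
a=cv2.imread("pics/scene0.png")[75:200,110:240]; b=cv2.imread("pics/side0.png")[160:300,70:220]
a=cv2.resize(a,(390,375));b=cv2.resize(b,(402,375)); cv2.imwrite("pics/big.png",np.hstack([a,b]))
```

```text
1.1 [5.74566166e-01 5.94745674e-05 2.30628476e-01] 0.29905884196244237
[[ 0.969  0.246 -0.001]
 [ 0.246 -0.969  0.   ]
 [-0.001 -0.    -1.   ]]
[ 0.4397 -0.096   0.231 ] tool mm [-154.4   60.    -0.2]
[ 0.4445 -0.0948  0.138 ] tool mm [-149.3   60.1   92.8]
```

View pics/big.png

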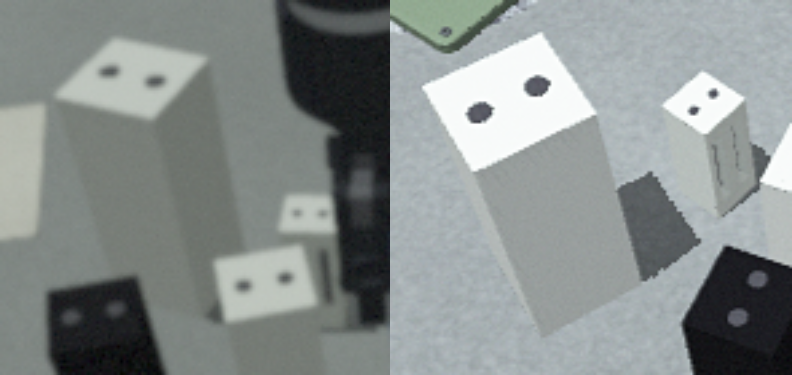

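The big look-alike's top sits left of and behind the approach, with its nearest corner at scene (161,115) and side (147,202). I move to the hover point and check the clearance there.

>>> {"api": "apply_moves", "payload": {"targets": [[[-39, 15, 0], [0, 0, 0], 0.3], [[-39, 15, 0], [0, 0, 0], 0.3], [[-38, 15, 0], [0, 0, 0], 0.3], [[-38, 15, 0], [0, 0, 0], 0.3], [[0, 0, 0], [0, 0, 0], 0.3]]}}

```text
clock: 1.6
ee_pos: [0.4369, -0.0975, 0.2305]
ee_rot: [0.992, 0.123, -0.001, -0.0]
ft_force: [-0.2, 1.0, -0.6]
grip_width: 0.301
finger_force: 0.0
```

Run:
```python
from h import *
sc=[(128.7,106.7),(148.3,87.7),(180,94.3),(160.7,115)]; sd=[(82.7,192.8),(127.1,172.3),(147.2,202.2),(99.9,223.4)]
for z in(.2,.21,.22): print(z,ray("scene",sc,z)[:,:2].round(3).tolist(),ray("side",sd,z)[:,:2].round(3).tolist())
s=ctrl.read_state(); print(s["ee_pos"])
cv2.imwrite("pics/side1.png",ctrl.camera("side"));cv2.imwrite("pics/wrist1.png",ctrl.camera("wrist"))
i=cv2.imread("pics/side1.png"); j=cv2.imread("pics/wrist1.png"); cv2.imwrite("pics/v1.png",cv2.resize(np.hstack([i,j]),(800,300),interpolation=3))
```

```text
0.2 [[0.348, -0.244], [0.273, -0.216], [0.302, -0.138], [0.38, -0.168]] [[0.277, -0.213], [0.305, -0.135], [0.381, -0.164], [0.349, -0.241]]
0.21 [[0.363, -0.238], [0.289, -0.211], [0.318, -0.134], [0.394, -0.164]] [[0.285, -0.217], [0.313, -0.14], [0.388, -0.169], [0.356, -0.245]]
0.22 [[0.378, -0.232], [0.306, -0.205], [0.333, -0.131], [0.408, -0.159]] [[0.294, -0.221], [0.321, -0.145], [0.395, -0.173], [0.364, -0.248]]
[ 0.43693645 -0.09745304  0.23048427]
```

View pics/v1.png

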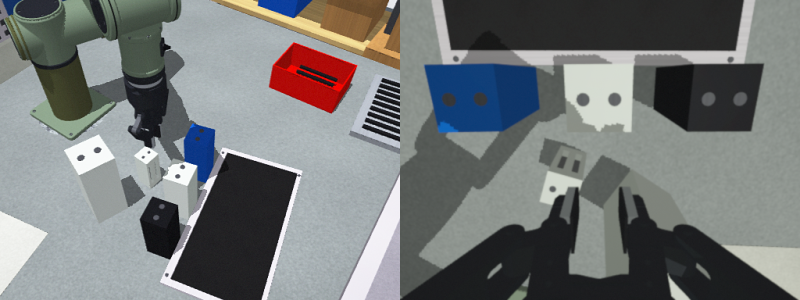

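The wrist view shows the fingers behind the white block (top centred near wrist 254,126) and square to it, with black and blue to either side. The big block's top is about 0.20 m, just below the gripper body, so I descend.

>>> {"api": "apply_moves", "payload": {"targets": [[[6, 0, 32], [0, 0, 0], 0.3], [[0, 0, 30], [0, 0, 0], 0.3], [[0, 0, 30], [0, 0, 0], 0.3], [[0, 0, 0], [0, 0, 0], 0.3]]}}

```text
clock: 2.1
ee_pos: [0.4436, -0.0922, 0.1351]
ee_rot: [0.992, 0.125, -0.004, -0.003]
ft_force: [0.6, 0.5, -0.4]
grip_width: 0.297
finger_force: 0.0
```

Run:
```python
from h import *
p=ctrl.camera_params("wrist"); print(p["eye"])
im=ctrl.camera("wrist"); cv2.imwrite("pics/w2.png",im)
s=ctrl.read_state(); print(s["ee_pos"],s["ft_force"])
cv2.imwrite("pics/s2.png",ctrl.camera("side"))
a=cv2.imread("pics/s2.png")[140:340,130:330]; cv2.imwrite("pics/v2.png",np.hstack([cv2.resize(a,(400,400)),cv2.resize(im,(400,400))]))
```

```text
[ 0.52044992 -0.0732239   0.27654937]
[ 0.44530671 -0.09308825  0.13746082] [ 1.25090009  0.22409857 -0.38677966]
```

View pics/v2.png

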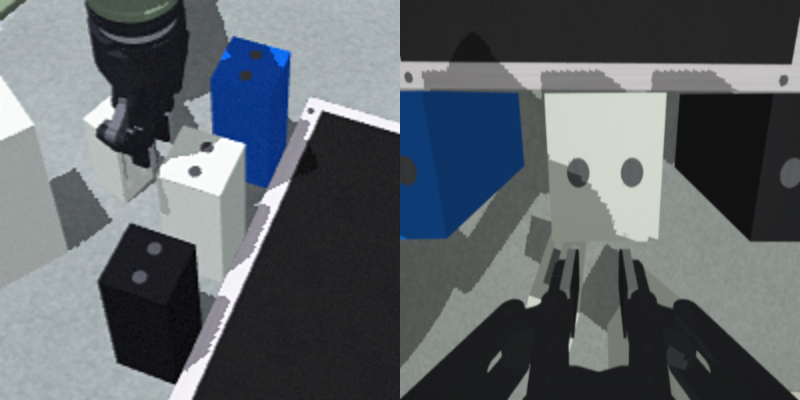

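The fingers are just behind the white block's top and centred on it (finger middle near crop 602, block middle near 604). I push slowly, rising slightly as it tips.

>>> {"api": "apply_moves", "payload": {"targets": [[[5, 0, 0], [0, 0, 0], 0.3], [[6, 0, 0], [0, 0, 0], 0.3], [[6, 0, -1], [0, 0, 0], 0.3], [[6, 0, -2], [0, 0, 0], 0.3], [[6, 0, -2], [0, 0, 0], 0.3]]}}

```text
clock: 2.7
ee_pos: [0.4753, -0.0874, 0.145]
ee_rot: [0.992, 0.124, 0.001, 0.0]
ft_force: [-1.2, -0.7, 0.0]
grip_width: 0.302
finger_force: 0.3
```

>>> {"api": "apply_moves", "payload": {"targets": [[[6, 0, -2], [0, 0, 0], 0.3], [[6, 0, -2], [0, 0, 0], 0.3], [[5, 0, -2], [0, 0, 0], 0.3]]}}

```text
clock: 3.0
ee_pos: [0.4913, -0.083, 0.1503]
ee_rot: [0.992, 0.124, -0.0, -0.0]
ft_force: [-1.1, -0.4, 0.2]
grip_width: 0.3
finger_force: 0.2
```

Run:
```python
from h import *
s=ctrl.read_state(); print(s["ee_pos"],s["ft_force"])
im=ctrl.camera("wrist"); a=ctrl.camera("side")[140:340,130:330]; cv2.imwrite("pics/v3.png",np.hstack([cv2.resize(a,(400,400)),cv2.resize(im,(400,400))]))
```

```text
[ 0.49133751 -0.08299588  0.1503467 ] [-1.14503051 -0.39658519  0.23836339]
```

View pics/v3.png

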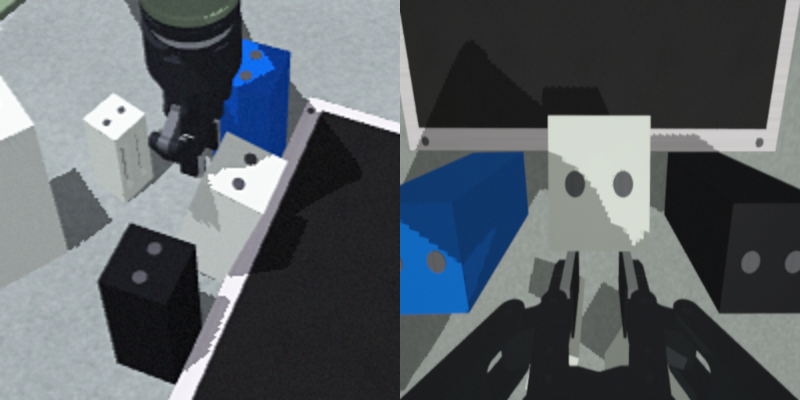

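The white block is tipping squarely over the edge. I carry on until it falls.

>>> {"api": "apply_moves", "payload": {"targets": [[[5, 0, -1], [0, 0, 0], 0.3], [[5, 0, -1], [0, 0, 0], 0.3], [[5, 0, 0], [0, 0, 0], 0.3], [[5, 0, 0], [0, 0, 0], 0.3]]}}

```text
clock: 3.5
ee_pos: [0.5108, -0.0782, 0.1524]
ee_rot: [0.992, 0.124, 0.0, 0.0]
ft_force: [0.1, -1.0, 0.4]
grip_width: 0.3
finger_force: 0.1
```

>>> {"api": "apply_moves", "payload": {"targets": [[[4, 0, 0], [0, 0, 0], 0.3], [[0, 0, 0], [0, 0, 0], 0.3], [[0, 0, 0], [0, 0, 0], 0.3], [[0, 0, 0], [0, 0, 0], 0.3], [[0, 0, 0], [0, 0, 0], 0.3]]}}

```text
clock: 4.0
ee_pos: [0.5139, -0.0773, 0.1522]
ee_rot: [0.992, 0.124, -0.0, -0.0]
ft_force: [0.2, -0.7, -0.2]
grip_width: 0.298
finger_force: 0.0
```

Run:
```python
from h import *
s=ctrl.read_state(); print(s["ee_pos"],s["ft_force"])
im=ctrl.camera("wrist"); cv2.imwrite("pics/w4.png",im); f=ctrl.camera("side"); cv2.imwrite("pics/s4.png",f);a=f[140:340,130:330]; cv2.imwrite("pics/v4.png",np.hstack([cv2.resize(a,(400,400)),cv2.resize(im,(400,400))]))
```

```text
[ 0.51388776 -0.07733261  0.15222188] [ 0.19243651 -0.68094117 -0.18180406]
```

View pics/v4.png

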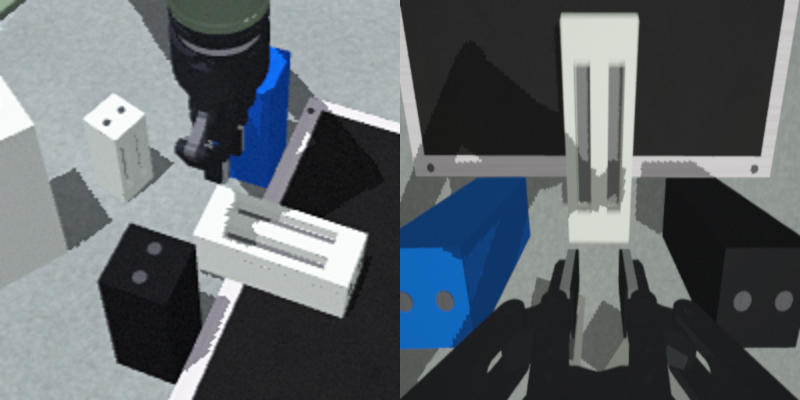

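It lies on the plate with pockets up, and the foot end overhangs the near edge (wrist crop: foot at 570-628,242; far end at 560-638,13). I measure overhang and squareness.

Run:
```python
from h import *
W=lambda l:(np.array(l)-(400,0))*(1.28,.96); D=lambda l:np.array(l)/2+(130,140)
q=ray("wrist",W([(570,242),(628,243),(638,14),(560,12)]),.072)
d=ray("side",D([(232,180),(195,236),(344,290),(368,235)]),.072)
pl=ray("wrist",W([(413,170),(770,178)]),.012)
e0=np.array([.5763,-.255]);e1=np.array([.4855,.131]);u=(e1-e0)/np.linalg.norm(e1-e0);n=np.array([u[1],-u[0]])
print("edge yaw",np.degrees(np.arctan2(n[1],n[0])),"wrist edge pts off",((pl[:,:2]-e0)@n).round(4))
for r in(q,d):
    r=r[:,:2]; v=(r[2]+r[3]-r[0]-r[1]); print(((r-e0)@n).round(4),np.degrees(np.arctan2(v[1],v[0])).round(1),np.linalg.norm(v)/2)
```

```text
edge yaw 13.23721050725968 wrist edge pts off [-0.0067 -0.0073]
[-0.0453 -0.0452  0.1062  0.1063] 14.2 0.15152236527890617
[-0.0299 -0.0368  0.1087  0.1107] 11.2 0.14313094502737564
```

The foot overhangs by about 30–37 mm, more than "a little". I back off, lower behind the foot end and slide the block in about 22 mm.

>>> {"api": "apply_moves", "payload": {"targets": [[[-27, 0, 0], [0, 0, 0], 0.3], [[-27, 0, 0], [0, 0, 0], 0.3], [[0, 0, 36], [0, 0, 0], 0.3], [[0, 0, 36], [0, 0, 0], 0.3], [[0, 0, 34], [0, 0, 0], 0.3]]}}

```text
clock: 4.6
ee_pos: [0.4619, -0.0908, 0.0457]
ee_rot: [0.992, 0.123, 0.001, 0.0]
ft_force: [0.9, -0.5, -0.3]
grip_width: 0.297
finger_force: 0.0
```

>>> {"api": "apply_moves", "payload": {"targets": [[[0, 0, 0], [0, 0, 0], 0.3], [[6, 0, 0], [0, 0, 0], 0.3], [[6, 0, 0], [0, 0, 0], 0.3], [[5, 0, 0], [0, 0, 0], 0.3], [[5, 0, 0], [0, 0, 0], 0.3]]}}

```text
clock: 5.1
ee_pos: [0.4846, -0.0857, 0.048]
ee_rot: [0.992, 0.124, 0.001, 0.001]
ft_force: [-4.3, -1.7, 3.3]
grip_width: 0.302
finger_force: 2.4
```

>>> {"api": "apply_moves", "payload": {"targets": [[[5, 0, 0], [0, 0, 0], 0.3], [[5, 0, 0], [0, 0, 0], 0.3], [[5, 0, 0], [0, 0, 0], 0.3], [[5, 0, 0], [0, 0, 0], 0.3], [[0, 0, 0], [0, 0, 0], 0.3]]}}

```text
clock: 5.6
ee_pos: [0.5027, -0.0801, 0.0466]
ee_rot: [0.992, 0.124, -0.0, 0.0]
ft_force: [-2.1, -0.2, 1.5]
grip_width: 0.298
finger_force: 1.0
```

>>> {"api": "apply_moves", "payload": {"targets": [[[-15, 0, 0], [0, 0, 0], 0.3], [[-15, 0, 0], [0, 0, 0], 0.3], [[0, 0, -40], [0, 0, 0], 0.3], [[0, 0, -40], [0, 0, 0], 0.3], [[0, 0, -40], [0, 0, 0], 0.3]]}}

```text
clock: 6.1
ee_pos: [0.4735, -0.0874, 0.1678]
ee_rot: [0.992, 0.124, 0.001, -0.0]
ft_force: [0.6, -0.7, 0.6]
grip_width: 0.3
finger_force: 0.0
```

>>> {"api": "apply_moves", "payload": {"targets": [[[0, 0, -20], [0, 0, 0], 0.3], [[0, 0, 0], [0, 0, 0], 0.3], [[0, 0, 0], [0, 0, 0], 0.3]]}}

```text
clock: 6.4
ee_pos: [0.4737, -0.0875, 0.1865]
ee_rot: [0.992, 0.124, 0.001, 0.0]
ft_force: [-0.1, 0.9, -1.2]
grip_width: 0.299
finger_force: 0.0
```

Run:
```python
from h import *
s=ctrl.read_state(); print(s["ee_pos"],s["ft_force"],s["clock"])
import json
p=ctrl.camera_params("wrist"); json.dump({k:np.array(v).tolist() for k,v in p.items()},open("p5.json","w"))
im=ctrl.camera("wrist"); f=ctrl.camera("side");a=f[140:340,130:330]; cv2.imwrite("pics/v5.png",np.hstack([cv2.resize(a,(400,400)),cv2.resize(im,(400,400))]))
```

```text
[ 0.47368744 -0.08754134  0.1864888 ] [-0.12370443  0.92272618 -1.16952669] 6.4
```

View pics/v5.png

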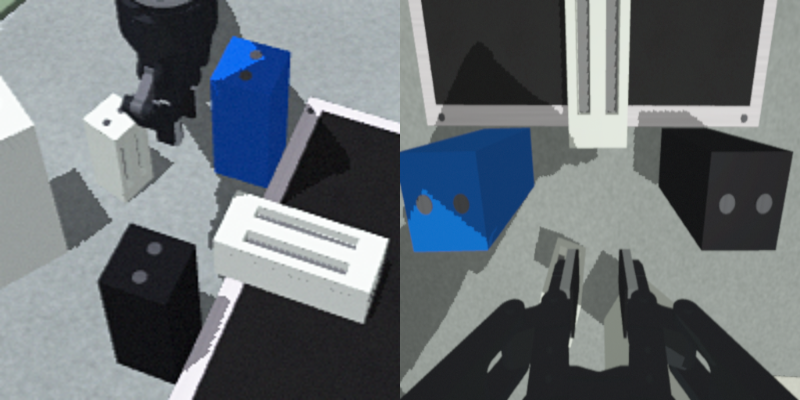

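Run:
```python
from h import *
import json
p={k:np.array(v) for k,v in json.load(open("p5.json")).items()}
W=lambda l:(np.array(l)-(400,0))*(1.28,.96)
q=ray("w",W([(570,147),(627,148),(629,2),(565,2)]),.072,p)[:,:2]; e=ray("w",W([(430,124),(757,127)]),.012,p)[:,:2]
u=e[0]-e[1];u/=np.linalg.norm(u);n=np.array([u[1],-u[0]])
print(((q-e[1])@n).round(4),np.degrees(np.arctan2(n[1],n[0])), [np.degrees(np.arctan2(*(b-a)[::-1])) for a,b in((q[0],q[3]),(q[1],q[2]),(q[1],q[0]))])
```

```text
[-0.0118 -0.0122  0.0883  0.0879] 13.76889137158147 [np.float64(14.76391271738364), np.float64(15.140915868748577), np.float64(103.40018527105126)]
```

The overhang is now about 12 mm and the block is square to within about 1°. Black and blue are still standing, and the arm is clear.

```bash
python3 -c "
from rig import ctrl
print(ctrl.hand_in())"
```

```text
the job is handed in; nothing more can be done
None
```

The middle-sized white holder lies flat on the plate, pockets up, square to about 1° with its foot end overhanging the near edge by about 12 mm; black and blue still stand where they were, and the job is handed in.

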